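Swap the worn battery pack at the back of the dock

ROBOT

A 6-joint arm with a two-finger parallel gripper is mounted at the origin on the work surface. World frame = base frame: x ahead of the robot, y to its left, z up, the work surface at z = 0. Lengths are in m, angles in rad, forces in N, time in s.
With the tool pointing down it reaches from about 0.3 to 0.775 m from the base axis. Payload 14.6 kg.
Tool frame: the origin (TCP) lies on the centre line of the jaws, within the pads' length; the fingertips stand 19 mm ahead of it and the grasp point (between the pads) is the TCP; y points along the fingers, x is the direction in which the jaws open and shut, and the axes are right-handed (so a half turn about y gives the same grasp; the last joint's range is limited). The gripper opens to 94 mm and grips with 3 to 60 N. Pads are 16 mm wide; open, the fingers measure 119 mm over their backs; the gripper's body (75 mm by 177 mm) begins 78 mm behind the grasp point.
Start: joints at [-1.284, 0.3, 1.521, -0, 1.321, -0.067], TCP at [0.191, -0.516, 0.204] pointing down, gripper open.
Joint ranges: [-3.03, 3.03], [-0.79, 2.21], [0.23, 2.52], [-1.04, 4.18], [0, 3.07], [-2.55, 2.55]. Speed limits (rad/s): [2.22, 2.22, 2.57, 3.14, 3.14, 3.14].

INTERFACE

Orientations are given as [roll, pitch, yaw] about the fixed x, y, z axes, in that order (R = Rz(yaw) Ry(pitch) Rx(roll)).
In Python, from station import ctrl, optics gives the robot as it stands.
- The arm moves only by the tool jog_arm, never from a script. Its argument "targets" is a list of rows, each a list of 3 entries, a list of its own where there are three numbers: the finger opening in cm, from 0 to 9.4, then the shift along the tool's x, y, z in cm, then the turn about the tool's y in rad. A call has 1 to 10 rows; each row is the pose to reach, as a shift and turn from the pose commanded when the call began, along the tool's axes at that moment; what a row does not reach only later rows make up. A row lasts 1/10 s, in which the tool goes at most 50 mm and 8.59 degrees, less where a joint would pass 70% of its speed; a pose out of reach is approached as far as the arm can. A call with a gripper value outside its range is refused whole. The fingers move at their own pace and stop on an object; "grip_force" is the grip in N (left out, the last holds). Time passes only in rows, so rows that repeat a pose let the fingers close. It gives the time, the measured TCP pose, the force and the opening at its end, in the units of the state.
- ctrl.get_obs(): the state, without advancing time (a new reading comes with each control period).
- optics.camera(name): name is "scene" or "side" or "wrist"; returns a dict with "img" (420x560x3 uint8, red, green, blue), "range_z" (420x560 float32, m along the optical axis (not along the pixel's ray), 0 where there is no reading), "camera_matrix" (3x3 intrinsics, pixels), "world_to_cam" (4x4, takes a point from world to camera coordinates); the wrist camera has in their place "mount" (4x4, takes a point from camera to tool coordinates, whose origin is the TCP and whose axes are the tool frame's). Camera axes: x right, y up, looking along -z (the intrinsics and any distortion apply to the point x, -y, -z); pixel columns grow to the right and rows downward; lengths in m; the calibration is good to about 2 mm. A picture is of the moment at which its call begins: read the wrist's pose just before it.
- ctrl.hand_in(): hands the job in, once; it reports no verdict.
The state is a dict: "time_s": time; "qpos": joint angles; "joint_vel": joint speeds; "tau": joint torques, N m; "ee_pos": TCP position; "eef_rot": TCP orientation; "force": force on the tool from outside, world axes, zero at the start; "moment": the same for the moment, N m; "grip_width": finger opening in m.
Only numpy, scipy, OpenCV 4.12 (cv2) and the standard library are available. Lean on these libraries where they do the work, as an engineer would, in place of code of your own. Each camera call takes 0.05 s, during which the arm holds its last target. There are 200 camera calls.

TASK

Swap the worn red-labelled battery pack at the back of the dock board for the fresh green-labelled one: first stand the blue and yellow packs that block it upright in the white side tray, then lay the red pack flat in the orange scrap tray and after that set the green pack in its place, centred and square on the white pad. Finally put the blue and yellow packs back upright, each centred and square on the pad of its own colour. Never tip the upright packs over or push the glass jar about, and leave everything released.

Things in the scene. Friction and masses are not known exactly. Their poses are not given: they have to be found in the camera images.
- pack_blue: upright slim tool-battery pack, black box with a blue band and blue top, standing on end: 75 (its x) x 40 (its y) x 110 mm tall, about 0.35 kg; grip it across the 40 mm, near the top. Origin: centre of its underside, z up. At the start it stands on the blue pad, its axes along the pad's, 14 mm from the pack behind it and 50 mm from its upright neighbour
- pack_yellow: upright slim tool-battery pack, black box with a yellow band and yellow top, standing on end: 75 (its x) x 40 (its y) x 110 mm tall, about 0.35 kg; grip it across the 40 mm, near the top. Origin: centre of its underside, z up. At the start it stands on the yellow pad, its axes along the pad's, 14 mm from the pack behind it and 50 mm from its upright neighbour
- pack_red: flat tool-battery pack, black box with a red label on top and sides: 48 (its x) x 120 (its y) x 40 mm high, about 0.4 kg; grip it across the 48 mm. Origin: centre of its underside, z up. At the start it lies on the white rear pad, its axes along the pad's, right behind the two upright packs, so that no finger fits in front of it until they are gone
- pack_green: flat tool-battery pack, black box with a green label on top and sides: 48 (its x) x 120 (its y) x 40 mm high, about 0.4 kg; grip it across the 48 mm. Origin: centre of its underside, z up. At the start it lies on a grey charger (100 x 150 mm, 20 mm high, flat top) that stands on a black rubber mat beside the scrap tray; its axes are along the scrap tray's
- pad_blue: thin blue pad, 87 (x) x 52 (y) x 3 mm, fixed on the dock board in front (robot's side) of the white pad; 6 mm of it shows round the pack on it. Origin: centre of its underside, so its top is 3 mm above; z up. The board is 175 mm square, 12 mm thick plywood. Place of the blue-banded pack. The blue and yellow pads lie side by side, 90 mm between centres, and which is left or right varies
- pad_yellow: thin yellow pad, 87 (x) x 52 (y) x 3 mm, fixed on the dock board in front (robot's side) of the white pad; 6 mm of it shows round the pack on it. Origin: centre of its underside, so its top is 3 mm above; z up. The board is 175 mm square, 12 mm thick plywood. Place of the yellow-banded pack. The blue and yellow pads lie side by side, 90 mm between centres, and which is left or right varies
- pad_rear: thin white pad, 60 (x) x 132 (y) x 3 mm, fixed at the back of the dock board; place of the flat pack in use. Its axes are parallel to those of the blue and yellow pads, whose centres lie 75.5 mm in front (-x) of it. Origin: centre of its underside, so its top is 3 mm above; z up
- park_tray: white open side tray for parking, fixed, 140 (x) x 190 (y) x 18 mm high outside, walls 4 mm, floor 4 mm thick. Origin: centre of its underside, z up. Room for both upright packs side by side along its y (for example 90 mm apart)
- scrap_tray: orange open scrap tray, fixed on the rubber mat, 110 (x) x 160 (y) x 18 mm high outside, walls 4 mm, floor 4 mm thick; a flat pack fits in it lengthwise along its y. Origin: centre of its underside, z up
- jar: closed glass screw jar with a steel cap, 48 mm across, 62 mm high, 0.15 kg, standing loose on the mat beside the scrap tray and the charger; to be left alone. Origin: centre of its underside, z up
Mind the look-alikes: they are no part of the job. There is more than one size of the park_tray; the job needs the larger.

How it is judged:
By the outcome, as a careful person would: the job done as asked, in the order asked, and still so for the second after the job is handed in, with the robot touching nothing.
It also fails if it takes over 144 s, if anything falls off the work surface, if the arm or the gripper's body presses on something with over 40 N, if the wrist force passes 120 N, or if a joint passes its speed limit or range.

## Working session

There is one attempt and no reset: what is moved stays moved. The work goes in short steps, Python scripts to look and compute and a tool call to move; the robot and the scene stay as the last step left them, time stands still between calls to the robot, and variables do not carry over. Pictures are saved under pics/ and viewed, about 12 in all and at most 16, crops included, and the job is handed in when it is done.

Besides the shell and the picture viewer there is one more tool, called after "Request:" as name([rows], argument=value, ...), one row to a line, values as JSON. jog_arm: Moves the arm, as the interface text tells. Its arguments: {"type":"object","properties":{"targets":{"type":"array","items":{"type":"array"}},"grip_force":{"type":"number"}},"required":["targets"]}

```bash
mkdir -p pics; ls; cat > h.py <<'E'
import numpy as np,cv2
from station import ctrl,optics
from scipy.spatial.transform import Rotation as R
def T(o):
    M=np.eye(4);M[:3,:3]=R.from_euler('xyz',o['eef_rot']).as_matrix();M[:3,3]=o['ee_pos'];return M
def snap(name,fn):
    o=ctrl.get_obs();c=optics.camera(name)
    c2w=T(o)@c['mount'] if name=='wrist' else np.linalg.inv(c['world_to_cam'])
    cv2.imwrite('pics/'+fn+'.png',c['img'][:,:,::-1])
    np.savez(fn+'.npz',img=c['img'],z=c['range_z'],K=c['camera_matrix'],c2w=c2w)
    return cloud(fn)
def cloud(fn):
    d=np.load(fn+'.npz');z=d['z'];K=d['K'];v,u=np.mgrid[:z.shape[0],:z.shape[1]]
    p=np.stack([(u-K[0,2])/K[0,0]*z,-(v-K[1,2])/K[1,1]*z,-z],-1)
    P=p@d['c2w'][:3,:3].T+d['c2w'][:3,3];P[z==0]=np.nan
    return d['img'],P
E
python3 - <<'E'
from h import *
o=ctrl.get_obs();print(o);print(T(o).round(3))
for n in('scene','side'):
    c=optics.camera(n);print({k:(v if k not in('img','range_z') else 0) for k,v in c.items()})
    snap(n,n+'0')
E
```

```text
pics
{'time_s': 0.0, 'qpos': array([-1.28361189e+00,  3.00450897e-01,  1.52157940e+00, -3.23554629e-05,
        1.32066215e+00, -6.65681132e-02]), 'joint_vel': array([-0.00092807,  0.00107344,  0.00089275, -0.00082966,  0.00010658,
       -0.00071065]), 'tau': array([ 1.40799177e-03, -5.31808341e+01, -3.52728868e+01,  7.08673079e-02,
        2.44989916e-02, -8.32584715e-05]), 'ee_pos': array([ 0.19046474, -0.51569718,  0.20329811]), 'eef_rot': array([-1.57075444e+00,  1.09944383e-03, -1.21703572e+00]), 'force': array([-1.2598223 ,  0.54753069, -0.41889545]), 'moment': array([-0.04588431, -0.01755154,  0.02997573]), 'grip_width': 0.09408760378028426}
[[ 0.346 -0.     0.938  0.19 ]
 [-0.938  0.001  0.346 -0.516]
 [-0.001 -1.     0.     0.203]
 [ 0.     0.     0.     1.   ]]
{'img': 0, 'range_z': 0, 'camera_matrix': array([[415.02084905,   0.        , 279.64292885],
       [  0.        , 415.02084905, 215.09060438],
       [  0.        ,   0.        ,   1.        ]]), 'world_to_cam': array([[ 0.8542094 ,  0.51962184, -0.01787313, -0.43189033],
       [-0.27895523,  0.48704369,  0.82763061,  0.08711999],
       [ 0.43875993, -0.70198404,  0.56098853, -1.18846862],
       [ 0.        ,  0.        ,  0.        ,  1.        ]])}
{'img': 0, 'range_z': 0, 'camera_matrix': array([[427.49325228,   0.        , 278.14339856],
       [  0.        , 427.49325228, 210.19450177],
       [  0.        ,   0.        ,   1.        ]]), 'world_to_cam': array([[-0.8555968 , -0.51740987,  0.01552892,  0.44281547],
       [ 0.38766123, -0.62058545,  0.6816102 , -0.23771777],
       [-0.34303483,  0.58920346,  0.73155067, -0.80635263],
       [ 0.        ,  0.        ,  0.        ,  1.        ]])}
```

View pics/scene0.png

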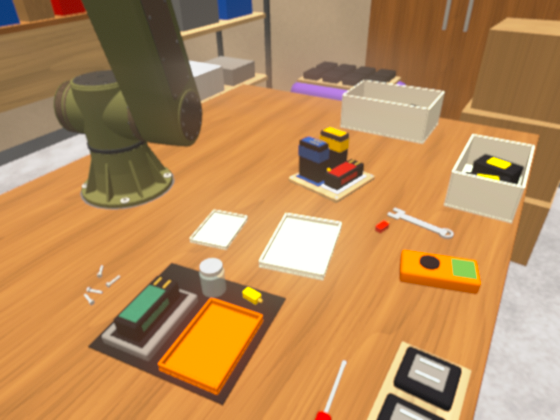

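View pics/side0.png

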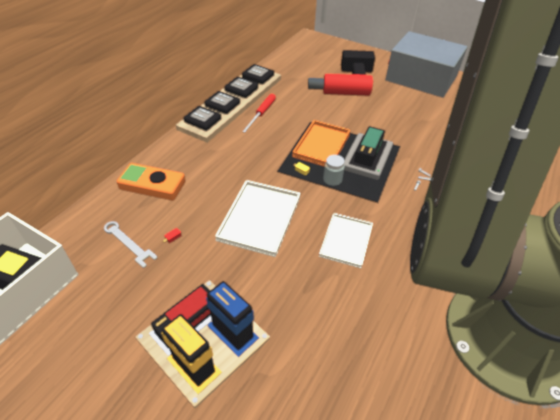

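The scene view shows two white trays: a small one at (219,229) and a larger one at (302,244). The larger is the park tray. The dock is at (333,165), green on its charger at (150,308), the orange tray at (212,343) and the jar at (211,277).

```bash
cat > m.py <<'E'
from h import *
def rect(P,m,zr,lab,cl=True):
    X=P[m&(P[...,2]>zr[0])&(P[...,2]<zr[1])]
    if len(X)<30: print(lab,'few',len(X));return
    c=np.median(X[:,:2],0); X=X[np.linalg.norm(X[:,:2]-c,axis=1)<.16]
    # robust: 1mm raster, open
    g=np.zeros((400,400),np.uint8);ij=((X[:,:2]-c)/.001+200).astype(int);g[ij[:,1],ij[:,0]]=255
    g=cv2.morphologyEx(g,cv2.MORPH_CLOSE,np.ones((9,9)));g=cv2.morphologyEx(g,cv2.MORPH_OPEN,np.ones((7,7)))
    cs,_=cv2.findContours(g,cv2.RETR_EXTERNAL,cv2.CHAIN_APPROX_NONE)
    (x,y),(w,h),a=cv2.minAreaRect(max(cs,key=cv2.contourArea))
    if w>h: a+=90;w,h=h,w   # a = direction of the short side
    print(lab,len(X),'ctr',(c+(np.array([x,y])-200)*.001).round(4),'short,long mm',round(w,1),round(h,1),'short-dir deg',round((a+90)%180-90,1),'z',np.median(X[:,2]).round(4))
E
python3 - <<'E'
from m import *
for n in('scene0','side0'):
    img,P=cloud(n);hsv=cv2.cvtColor(img,cv2.COLOR_RGB2HSV);H,S,V=[hsv[...,i].astype(int) for i in range(3)]
    inr=(np.hypot(P[...,0],P[...,1])<.95)&(np.hypot(P[...,0],P[...,1])>.25)
    print(n)
    box={'scene0':(150,120,380,400),'side0':(130,110,400,400)}[n]
    b=np.zeros(H.shape,bool);b[box[1]:box[3],box[0]:box[2]]=1;b&=inr
    any_=b
    rect(P,b&(S>120)&(H>105)&(H<130),(.115,.14),'blue top')
    rect(P,b&(S>120)&(H>20)&(H<32),(.115,.14),'yel top')
    rect(P,b&(S>140)&((H<6)|(H>172)),(.045,.065),'red top')
    rect(P,b&(S>60)&(H>65)&(H<95),(.05,.09),'green top')
    rect(P,b&(S>200)&(H>6)&(H<18)&(V>180),(.004,.03),'orange')
    w=(S<50)&(V>190)
    if n=='scene0': s={'large':(255,205,350,285),'small':(185,205,250,255)}
    else: s={'large':(210,175,305,260),'small':(315,205,380,275)}
    for k,(x0,y0,x1,y1) in s.items():
        q=np.zeros(H.shape,bool);q[y0:y1,x0:x1]=1;rect(P,q&w,(-.01,.03),k)
    j=(200,258,225,296) if n=='scene0' else (322,154,346,186)
    q=P[j[1]:j[3],j[0]:j[2]].reshape(-1,3);q=q[q[:,2]>.045];print('jar',np.nanmedian(q,0).round(3))
E
```

```text
scene0
blue top 30 ctr [0.4281 0.2742] short,long mm 12.0 16.0 short-dir deg 0.0 z 0.1253
yel top 105 ctr [0.4675 0.3581] short,long mm 31.1 63.4 short-dir deg 77.3 z 0.1254
red top 225 ctr [0.53   0.2867] short,long mm 43.1 83.3 short-dir deg -12.3 z 0.0554
green top 165 ctr [ 0.4387 -0.321 ] short,long mm 30.0 32.0 short-dir deg 0.0 z 0.0635Traceback (most recent call last):
  File "<stdin>", line 13, in <module>
  File "m.py", line 10, in rect
    (x,y),(w,h),a=cv2.minAreaRect(max(cs,key=cv2.contourArea))
                                  ~~~^^^^^^^^^^^^^^^^^^^^^^^^
ValueError: max() iterable argument is empty
```

```bash
sed -i 's/np.ones((9,9))/np.ones((17,17))/' m.py; python3 - <<'E'
from m import *
for n in('scene0','side0'):
    img,P=cloud(n);hsv=cv2.cvtColor(img,cv2.COLOR_RGB2HSV);H,S,V=[hsv[...,i].astype(int) for i in range(3)]
    inr=(np.hypot(P[...,0],P[...,1])<.95)&(np.hypot(P[...,0],P[...,1])>.25)
    print(n)
    box={'scene0':(90,120,380,400),'side0':(130,110,400,400)}[n]
    b=np.zeros(H.shape,bool);b[box[1]:box[3],box[0]:box[2]]=1;b&=inr
    rect(P,b&(S>100)&(H>105)&(H<130),(.12,.14),'blue top')
    rect(P,b&(S>120)&(H>20)&(H<32),(.12,.14),'yel top')
    rect(P,b&(S>140)&((H<6)|(H>172)),(.045,.065),'red top')
    rect(P,b&(S>60)&(H>65)&(H<95),(.05,.09),'green top')
    o=b&(S>200)&(H>6)&(H<20)&(V>180)&(P[...,1]<-.1)
    print('orange z',np.nanpercentile(P[o][:,2],[2,50,98]).round(4)); rect(P,o,(-.01,.03),'orange')
    w=(S<70)&(V>170)
    if n=='scene0': s={'large':(255,205,350,285),'small':(185,205,250,255)}
    else: s={'large':(210,175,305,260),'small':(315,205,380,275)}
    for k,(x0,y0,x1,y1) in s.items():
        q=np.zeros(H.shape,bool);q[y0:y1,x0:x1]=1;rect(P,q&w,(-.01,.03),k)
    j=(200,258,225,296) if n=='scene0' else (322,154,346,186)
    q=P[j[1]:j[3],j[0]:j[2]].reshape(-1,3);q=q[q[:,2]>.045];print('jar',np.nanmedian(q,0).round(3))
E
```

```text
scene0
blue top 44 ctr [0.4315 0.2704] short,long mm 23.0 24.0 short-dir deg 0.0 z 0.1254
yel top 105 ctr [0.4673 0.3587] short,long mm 34.0 62.3 short-dir deg 81.3 z 0.1254
red top 225 ctr [0.5317 0.2872] short,long mm 48.2 83.6 short-dir deg -3.4 z 0.0554
green top 697 ctr [ 0.4384 -0.3456] short,long mm 38.2 81.9 short-dir deg 7.0 z 0.0636
orange z [0.0022 0.0148 0.0222]
orange 1989 ctr [ 0.5583 -0.3108] short,long mm 124.8 179.6 short-dir deg 7.5 z 0.0148
large 3726 ctr [ 0.5604 -0.0032] short,long mm 150.8 193.6 short-dir deg 13.3 z 0.0043
small 1348 ctr [ 0.3584 -0.0391] short,long mm 103.8 147.5 short-dir deg 12.1 z 0.0031
jar [ 0.487 -0.218  0.064]
side0
blue top 524 ctr [0.4501 0.2733] short,long mm 33.2 65.3 short-dir deg 76.7 z 0.1263
yel top 780 ctr [0.471  0.3608] short,long mm 33.0 64.8 short-dir deg 76.0 z 0.1265
red top 715 ctr [0.5287 0.2899] short,long mm 46.6 81.4 short-dir deg -11.7 z 0.0563
green top 297 ctr [ 0.4385 -0.3454] short,long mm 45.2 83.4 short-dir deg 6.5 z 0.0638
orange z nan
orange few 0
large 4026 ctr [ 0.5726 -0.0069] short,long mm 151.3 213.8 short-dir deg 13.0 z 0.0047
small 2010 ctr [ 0.3683 -0.0506] short,long mm 97.2 143.8 short-dir deg 12.1 z 0.0033
jar [ 0.478 -0.198  0.064]
  return np.nanmean(a, axis, out=out, keepdims=keepdims)
```

Request:
jog_arm([
  [9.4,[-2,-8,6],-0.15],
  [9.4,[-4,-12,11],-0.3],
  [9.4,[-6,-13,16],-0.45],
  [9.4,[-8,-13,21],-0.6],
  [9.4,[-8,-13,26],-0.75],
  [9.4,[-8,-13,31],-0.9],
  [9.4,[-8,-13,31.8],-1.05],
  [9.4,[-8,-13,31.8],-1.2],
  [9.4,[-8,-13,31.8],-1.34],
  [9.4,[-8,-13,31.8],-1.34],
])

```text
time_s: 1.2
ee_pos: [0.4616, -0.3302, 0.3334]
eef_rot: [-1.57, 0.001, 0.127]
force: [-0.9, 0.9, -0.4]
grip_width: 0.094
```

```bash
cat >> h.py <<'E'
def go(x,y,z,yaw,o=None):
    """shift (cm, tool axes) and turn to reach TCP x,y,z, tool-x yaw in deg"""
    M=T(o or ctrl.get_obs());d=(np.array([x,y,z])-M[:3,3])@M[:3,:3]*100
    cur=np.degrees(np.arctan2(M[1,0],M[0,0]));a=(cur-yaw+180)%360-180
    return 'now',M[:3,3].round(4),round(cur,2),'shift',d.round(2),'turn',round(np.radians(a),3)
E
python3 - <<'E'
from h import *
c=optics.camera('wrist');print(c['mount'].round(3),c['camera_matrix'])
snap('wrist','w1');print(go(.55,-.0,.36,13))
E
```

```text
[[ 1.    -0.    -0.001 -0.001]
 [-0.001  0.263 -0.965 -0.18 ]
 [ 0.     0.965  0.263  0.076]
 [ 0.     0.     0.     1.   ]] [[303.86864046   0.         282.77222362]
 [  0.         303.86864046 210.85195114]
 [  0.           0.           1.        ]]
('now', array([ 0.4609, -0.3308,  0.3337]), np.float64(6.78), 'shift', array([12.76, -2.63, 31.8 ]), 'turn', np.float64(-0.108))
```

View pics/w1.png

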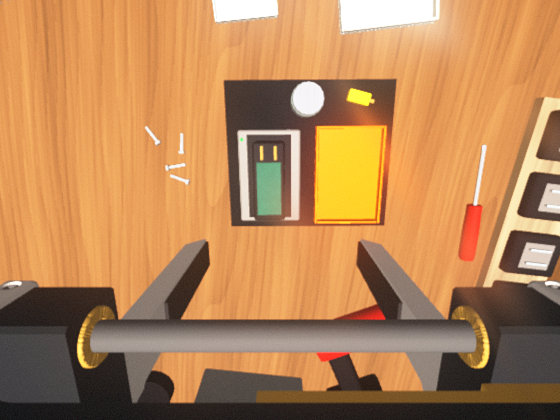

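The wrist view shows the green pack at (268,180) on its charger, the orange tray at (349,174) and the jar at (308,98). All are aligned with the tool.

```bash
python3 - <<'E'
from m import *
img,P=cloud('w1');hsv=cv2.cvtColor(img,cv2.COLOR_RGB2HSV);H,S,V=[hsv[...,i].astype(int) for i in range(3)]
b=np.zeros(H.shape,bool);b[75:230,225:395]=1
g=b.copy();g[:,302:]=0;g[:122]=0
rect(P,g,(.052,.08),'green pack')
rect(P,g,(.013,.035),'charger')
rect(P,g,(.013,.08),'charger+')
o=b&(S>150)&(H>3)&(H<25);o[:118]=0
rect(P,o,(.014,.03),'orange rim');rect(P,o,(-.01,.03),'orange all')
j=b.copy();j[:,:285]=0;j[:,330:]=0;j[122:]=0
rect(P,j,(.05,.08),'jar')
print('mat z',np.nanmedian(P[225:228,260:300,2]),'table',np.nanmedian(P[235:240,260:300,2]))
E
```

```text
green pack 2512 ctr [ 0.4389 -0.3355] short,long mm 48.6 119.4 short-dir deg 7.1 z 0.0625
charger 3030 ctr [ 0.438  -0.3342] short,long mm 100.1 151.0 short-dir deg 7.5 z 0.0224
charger+ 5543 ctr [ 0.4378 -0.334 ] short,long mm 100.1 150.4 short-dir deg 7.5 z 0.0237Traceback (most recent call last):
  File "<stdin>", line 9, in <module>
  File "m.py", line 10, in rect
    (x,y),(w,h),a=cv2.minAreaRect(max(cs,key=cv2.contourArea))
                                  ~~~^^^^^^^^^^^^^^^^^^^^^^^^
ValueError: max() iterable argument is empty
```

Request:
jog_arm([
  [9.4,[2,-2,5],-0.05],
  [9.4,[4,-2.6,9],-0.1],
  [9.4,[6,-2.6,13],-0.108],
  [9.4,[8,-2.6,17],-0.108],
  [9.4,[10,-2.6,21],-0.108],
  [9.4,[11,-2.6,25],-0.108],
  [9.4,[12,-2.6,29],-0.108],
  [9.4,[12.8,-2.6,30],-0.108],
  [9.4,[12.8,-2.6,30],-0.108],
  [9.4,[12.8,-2.6,30],-0.108],
])

```text
time_s: 2.3
ee_pos: [0.5513, -0.0185, 0.3597]
eef_rot: [-1.571, 0.0, 0.229]
force: [0.7, -1.1, -0.1]
grip_width: 0.0939
```

```bash
python3 - <<'E'
from h import *
snap('wrist','w2');print(go(.46,.27,.4,76.5))
E
```

```text
('now', array([ 0.5512, -0.0188,  0.3598]), np.float64(13.08), 'shift', array([-2.35, -4.03, 30.19]), 'turn', np.float64(-1.107))
```

View pics/w2.png

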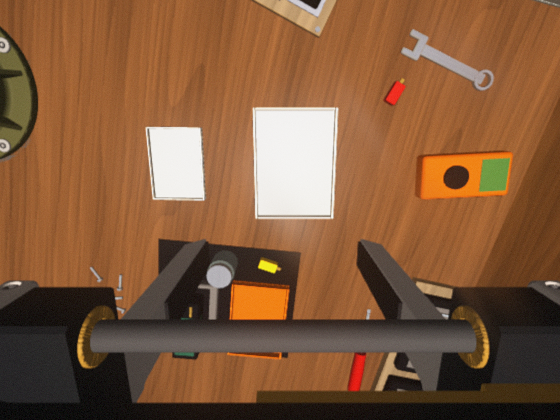

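The wrist view shows the large white tray at (295,163) and the smaller look-alike at (176,163). The dock is just entering at the top.

Request:
jog_arm([
  [9.4,[1,0,4],-0.14],
  [9.4,[2,0,8],-0.28],
  [9.4,[3,0,12],-0.42],
  [9.4,[4,0,16],-0.56],
  [9.4,[5,0,20],-0.7],
  [9.4,[6,0,24],-0.84],
  [9.4,[7,0,28],-0.98],
  [9.4,[7,0,30.5],-1.107],
  [9.4,[7,0,30.5],-1.107],
  [9.4,[7,0,30.5],-1.107],
])

```text
time_s: 3.35
ee_pos: [0.5502, 0.2944, 0.3597]
eef_rot: [-1.571, 0.0, 1.334]
force: [-0.2, -0.4, 0.8]
grip_width: 0.0941
```

```bash
python3 - <<'E'
from m import *
img,P=snap('wrist','w3')
img,P=cloud('w1');b=np.zeros(P.shape[:2],bool);b[122:226,310:392]=1
print('rim',np.nanpercentile(P[b][:,2],[5,50,90,97]))
rect(P,b,(.012,.03),'orange rim');rect(P,b,(.005,.03),'orange all')
j=0*b>0;j[78:122,285:330]=1;rect(P,j,(.05,.08),'jar')
img,P=cloud('w2');b=0*b>0;b[100:226,245:345]=1
print('rim',np.nanpercentile(P[b][:,2],[5,50,90,97]))
rect(P,b,(.012,.03),'park rim')
w=(img.min(-1)>150);rect(P,b&w,(-.01,.03),'park all')
E
```

```text
rim [0.00058586 0.00617324 0.01740326 0.02045584]Traceback (most recent call last):
  File "<stdin>", line 5, in <module>
  File "m.py", line 10, in rect
    (x,y),(w,h),a=cv2.minAreaRect(max(cs,key=cv2.contourArea))
                                  ~~~^^^^^^^^^^^^^^^^^^^^^^^^
ValueError: max() iterable argument is empty
```

View pics/w3.png

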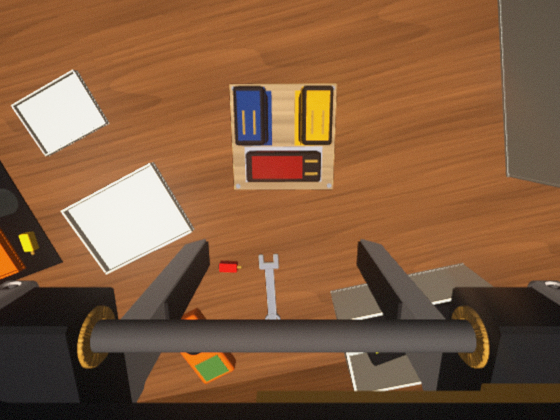

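The dock view shows blue at (252,116), yellow at (316,114) and red at (283,166), with nothing else crowding them.

```bash
sed -i 's/,cl=True/,op=7/; s/np.ones((7,7))/np.ones((op,op))/' m.py; python3 - <<'E'
from m import *
def B(x0,y0,x1,y1):
    b=np.zeros((420,560),bool);b[y0:y1,x0:x1]=1;return b
img,P=cloud('w1');b=B(310,122,392,226);O=img[...,0]>img[...,2]*2.+60
rect(P,b,(.013,.03),'orange rim',1);rect(P,b&O,(-.01,.03),'orange all')
rect(P,B(285,78,330,122),(.05,.08),'jar')
img,P=cloud('w2');b=B(245,100,345,226)
rect(P,b,(.013,.03),'park rim',1);rect(P,b&(img.min(-1)>150),(-.01,.03),'park all')
img,P=cloud('w3')
rect(P,B(225,80,272,150),(.119,.14),'blue');rect(P,B(290,80,340,150),(.119,.14),'yellow')
rect(P,B(225,140,340,195),(.05,.065),'red');rect(P,B(215,75,345,200),(.007,.03),'board',1)
rect(P,B(225,75,345,200),(.0,.15),'board+',1)
E
```

```text
orange rim 985 ctr [ 0.5669 -0.3173] short,long mm 110.8 159.9 short-dir deg 7.1 z 0.0197
orange all 7502 ctr [ 0.5815 -0.3191] short,long mm 139.3 176.5 short-dir deg 7.3 z 0.0064
jar 840 ctr [ 0.4803 -0.2112] short,long mm 43.0 43.0 short-dir deg -90.0 z 0.0642
park rim 1015 ctr [ 0.5663 -0.0009] short,long mm 140.9 190.4 short-dir deg 13.2 z 0.0168
park all 9017 ctr [ 0.569  -0.0021] short,long mm 144.7 194.1 short-dir deg 13.0 z 0.0034
blue 1782 ctr [0.4495 0.2704] short,long mm 41.0 73.6 short-dir deg 76.8 z 0.1245
yellow 1807 ctr [0.47   0.3584] short,long mm 40.4 75.3 short-dir deg 77.3 z 0.1246
red 2212 ctr [0.5326 0.2974] short,long mm 49.3 120.1 short-dir deg -13.3 z 0.0546
board 4657 ctr [0.4917 0.307 ] short,long mm 175.7 176.0 short-dir deg -13.1 z 0.0115
board+ 11809 ctr [0.4961 0.3092] short,long mm 209.5 216.0 short-dir deg -13.6 z 0.0527
```

```bash
python3 - <<'E'
from h import *
print(go(.4495,.2704,.105,76.9))
E
```

```text
('now', array([0.5503, 0.294 , 0.3599]), np.float64(76.42), 'shift', array([-4.66, 25.49,  9.25]), 'turn', np.float64(-0.008))
```

Request:
jog_arm([
  [7.0,[-2.3,3,4.5],-0.008],
  [7.0,[-4.66,6,9.25],-0.008],
  [7.0,[-4.66,8,9.25],-0.008],
  [7.0,[-4.66,11,9.25],-0.008],
  [7.0,[-4.66,14,9.25],-0.008],
  [7.0,[-4.66,17,9.25],-0.008],
  [7.0,[-4.66,19,9.25],-0.008],
  [7.0,[-4.66,19,9.25],-0.008],
  [7.0,[-4.66,19,9.25],-0.008],
])

```text
time_s: 4.3
ee_pos: [0.4496, 0.2708, 0.1709]
eef_rot: [-1.571, -0.0, 1.343]
force: [-0.1, 0.1, 0.4]
grip_width: 0.0699
```

```bash
python3 - <<'E'
from h import *
print(go(.4495,.2704,.105,76.9));print(go(.5765,-.0447,.25,103.1))
snap('wrist','w4')
E
```

```text
('now', array([0.4496, 0.2708, 0.1709]), np.float64(76.97), 'shift', array([-0.05,  6.59,  0.  ]), 'turn', np.float64(0.001))
('now', array([0.4496, 0.2708, 0.1709]), np.float64(76.97), 'shift', array([-27.88,  -7.91, -19.48]), 'turn', np.float64(-0.456))
```

View pics/w4.png

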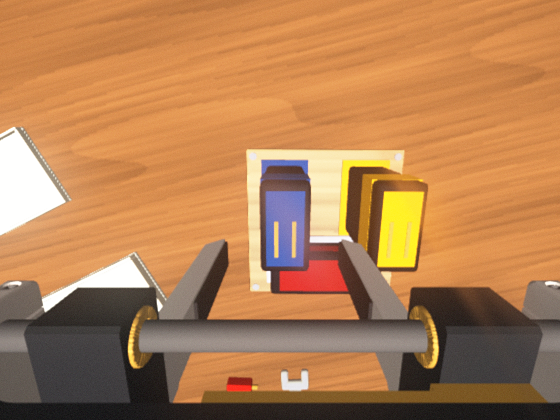

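The fingers straddle the blue top (285,230) evenly, and the yellow pack stays clear. I'll descend and grip.

Request:
jog_arm([
  [7.0,[-0.05,3,0],0],
  [7.0,[-0.05,5.5,0],0],
  [7.0,[-0.05,6.6,0],0],
  [7.0,[-0.05,6.6,0],0],
  [2.0,[-0.05,6.6,0],0],
  [2.0,[-0.05,6.6,0],0],
  [2.0,[-0.05,6.6,0],0],
  [2.0,[-0.05,6.6,0],0],
  [2.0,[-0.05,6.6,0],0],
  [2.0,[-0.05,6.6,0],0],
], grip_force=30)

```text
time_s: 5.35
ee_pos: [0.4491, 0.2714, 0.1044]
eef_rot: [-1.572, -0.001, 1.346]
force: [-0.2, 1.6, 4.9]
grip_width: 0.0398
```

Request:
jog_arm([
  [2.0,[0,-1,0],0],
  [2.0,[0,-3,0],0],
  [2.0,[0,-6,0],0],
  [2.0,[0,-9,0],0],
  [2.0,[0,-12,0],0],
  [2.0,[0,-14.5,0],0],
  [2.0,[0,-14.5,0],0],
])

```text
time_s: 6.05
ee_pos: [0.4495, 0.2715, 0.2521]
eef_rot: [-1.575, -0.003, 1.346]
force: [0.5, -0.2, -3.4]
grip_width: 0.0398
```

```bash
python3 - <<'E'
from h import *
print(go(.5765,-.0447,.25,103.1),ctrl.get_obs()['grip_width'])
E
```

```text
('now', array([0.4495, 0.2715, 0.2521]), np.float64(77.12), 'shift', array([-27.99,   0.19, -19.43]), 'turn', np.float64(-0.453)) 0.03983948536814507
```

Request:
jog_arm([
  [2.0,[-2,0.2,-1.4],-0.03],
  [2.0,[-5,0.2,-3.5],-0.08],
  [2.0,[-9,0.2,-6.2],-0.14],
  [2.0,[-13,0.2,-9],-0.2],
  [2.0,[-17,0.2,-11.8],-0.27],
  [2.0,[-21,0.2,-14.5],-0.34],
  [2.0,[-24.5,0.2,-17],-0.4],
  [2.0,[-27,0.2,-18.7],-0.44],
  [2.0,[-28,0.2,-19.4],-0.453],
  [2.0,[-28,0.2,-19.4],-0.453],
])

```text
time_s: 7.05
ee_pos: [0.5752, -0.0465, 0.2448]
eef_rot: [-1.568, -0.001, 1.797]
force: [0.1, 0.2, -3.2]
grip_width: 0.0397
```

```bash
python3 - <<'E'
from h import *
print(go(.5765,-.0447,.0945,103.1))
E
```

```text
('now', array([ 0.5752, -0.0465,  0.2448]), np.float64(102.96), 'shift', array([ 0.13, 15.02, -0.21]), 'turn', np.float64(-0.002))
```

Request:
jog_arm([
  [2.0,[0.1,3,-0.2],0],
  [2.0,[0.1,7,-0.2],0],
  [2.0,[0.1,10.5,-0.2],0],
  [2.0,[0.1,13,-0.2],0],
  [2.0,[0.1,13,-0.2],0],
  [2.0,[0.1,13,-0.2],0],
])

```text
time_s: 7.65
ee_pos: [0.5771, -0.0429, 0.1172]
eef_rot: [-1.57, -0.0, 1.799]
force: [0.0, -0.1, -3.4]
grip_width: 0.0399
```

```bash
python3 - <<'E'
from h import *
print(go(.5765,-.0447,.0945,103.1))
E
```

```text
('now', array([ 0.5771, -0.0429,  0.1172]), np.float64(103.1), 'shift', array([-0.16,  2.27,  0.1 ]), 'turn', np.float64(-0.0))
```

Request:
jog_arm([
  [2.0,[-0.1,1,0],0],
  [2.0,[-0.1,1.8,0],0],
  [2.0,[-0.1,2.2,0],0],
  [2.0,[-0.1,2.3,0],0],
  [2.0,[-0.1,2.3,0],0],
])

```text
time_s: 8.15
ee_pos: [0.5775, -0.0446, 0.0939]
eef_rot: [-1.571, -0.0, 1.799]
force: [0.6, -0.8, -3.1]
grip_width: 0.0397
```

Request:
jog_arm([
  [2.0,[0,0.1,0],0],
  [2.0,[0,0.1,0],0],
])

```text
time_s: 8.35
ee_pos: [0.5777, -0.0446, 0.0934]
eef_rot: [-1.572, 0.0, 1.799]
force: [0.1, -0.4, 1.6]
grip_width: 0.0397
```

Contact has been made (force went from -3.3 to +1.6 N). I'll release and rise.

Request:
jog_arm([
  [6.6,[0,0,0],0],
  [6.6,[0,0,0],0],
  [6.6,[0,0,0],0],
  [6.6,[0,0,0],0],
  [6.6,[0,-2,0],0],
  [6.6,[0,-5,0],0],
  [6.6,[0,-9,0],0],
  [6.6,[0,-13,0],0],
  [6.6,[0,-15.5,0],0],
  [6.6,[0,-15.5,0],0],
])

```text
time_s: 9.35
ee_pos: [0.5786, -0.0447, 0.2518]
eef_rot: [-1.577, 0.002, 1.799]
force: [-0.6, -0.1, 0.4]
grip_width: 0.0659
```

```bash
python3 - <<'E'
from h import *
print(go(.47,.3584,.25,76.9));snap('wrist','w5')
E
```

```text
('now', array([ 0.5786, -0.0447,  0.2518]), np.float64(103.08), 'shift', array([41.72,  0.07,  1.45]), 'turn', np.float64(0.457))
```

View pics/w5.png

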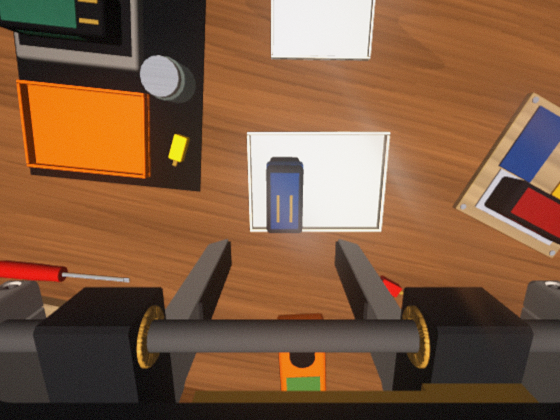

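The blue pack stands square in the large tray at (284,195), and the blue pad on the dock is empty. Yellow is next.

Request:
jog_arm([
  [7.0,[4.5,0,0.2],0.05],
  [7.0,[9,0,0.4],0.1],
  [7.0,[13.5,0,0.5],0.15],
  [7.0,[18,0,0.7],0.2],
  [7.0,[22.5,0,0.9],0.25],
  [7.0,[27,0,1],0.3],
  [7.0,[31.5,0,1.2],0.36],
  [7.0,[36,0,1.3],0.42],
  [7.0,[40,0,1.4],0.457],
  [7.0,[41.7,0,1.4],0.457],
])

```text
time_s: 10.4
ee_pos: [0.4679, 0.361, 0.246]
eef_rot: [-1.569, 0.002, 1.344]
force: [1.1, -0.4, -0.5]
grip_width: 0.07
```

Request:
jog_arm([
  [7.0,[0,1,0],0],
  [7.0,[0,4,0],0],
  [7.0,[0,8,0],0],
  [7.0,[0,8,0],0],
  [7.0,[0,8,0],0],
])

```text
time_s: 10.9
ee_pos: [0.4699, 0.3573, 0.1681]
eef_rot: [-1.57, 0.001, 1.341]
force: [0.8, 0.1, 0.5]
grip_width: 0.07
```

```bash
python3 - <<'E'
from h import *
print(go(.47,.3584,.1045,76.9))
E
```

```text
('now', array([0.4699, 0.3573, 0.1681]), np.float64(76.85), 'shift', array([0.11, 6.36, 0.01]), 'turn', np.float64(-0.001))
```

Request:
jog_arm([
  [7.0,[0.1,3,0],0],
  [7.0,[0.1,5.3,0],0],
  [7.0,[0.1,6.4,0],0],
  [7.0,[0.1,6.4,0],0],
  [2.0,[0.1,6.4,0],0],
  [2.0,[0.1,6.4,0],0],
  [2.0,[0.1,6.4,0],0],
  [2.0,[0.1,6.4,0],0],
  [2.0,[0.1,6.4,0],0],
  [2.0,[0.1,6.4,0],0],
], grip_force=30)

```text
time_s: 11.9
ee_pos: [0.4699, 0.3596, 0.1044]
eef_rot: [-1.571, -0.001, 1.342]
force: [0.2, 0.5, 5.0]
grip_width: 0.0399
```

Request:
jog_arm([
  [2.0,[0,-1,0],0],
  [2.0,[0,-3,0],0],
  [2.0,[0,-6,0],0],
  [2.0,[0,-9,0],0],
  [2.0,[0,-12,0],0],
  [2.0,[0,-14.5,0],0],
  [2.0,[0,-14.5,0],0],
])

```text
time_s: 12.6
ee_pos: [0.4704, 0.3598, 0.2523]
eef_rot: [-1.574, -0.004, 1.342]
force: [1.0, 0.8, -3.1]
grip_width: 0.0397
```

```bash
python3 - <<'E'
from h import *
print(go(.5561,.0429,.25,103.1),ctrl.get_obs()['grip_width'])
E
```

```text
('now', array([0.4704, 0.3598, 0.2523]), np.float64(76.89), 'shift', array([-28.92,   0.18, -15.54]), 'turn', np.float64(-0.457)) 0.03972745099833697
```

Request:
jog_arm([
  [2.0,[-2,0.2,-1.1],-0.03],
  [2.0,[-5,0.2,-2.7],-0.08],
  [2.0,[-9,0.2,-4.8],-0.14],
  [2.0,[-13,0.2,-7],-0.2],
  [2.0,[-17,0.2,-9.1],-0.27],
  [2.0,[-21,0.2,-11.3],-0.34],
  [2.0,[-25,0.2,-13.4],-0.4],
  [2.0,[-27.9,0.2,-15],-0.44],
  [2.0,[-28.9,0.2,-15.5],-0.457],
  [2.0,[-28.9,0.2,-15.5],-0.457],
])

```text
time_s: 13.6
ee_pos: [0.5548, 0.0413, 0.2451]
eef_rot: [-1.568, -0.0, 1.797]
force: [-0.1, 0.7, -3.4]
grip_width: 0.0397
```

Request:
jog_arm([
  [2.0,[0,2,0],0],
  [2.0,[0,6,0],0],
  [2.0,[0,10,0],0],
  [2.0,[0,13,0],0],
  [2.0,[0,13,0],0],
  [2.0,[0,13,0],0],
])

```text
time_s: 14.2
ee_pos: [0.5551, 0.0435, 0.1173]
eef_rot: [-1.57, -0.0, 1.799]
force: [-0.0, 0.4, -2.6]
grip_width: 0.0398
```

```bash
python3 - <<'E'
from h import *
print(go(.5561,.0429,.0937,103.1))
E
```

```text
('now', array([0.5551, 0.0435, 0.1173]), np.float64(103.1), 'shift', array([-0.08,  2.36, -0.09]), 'turn', np.float64(0.0))
```

Request:
jog_arm([
  [2.0,[0,1,-0.1],0],
  [2.0,[0,1.8,-0.1],0],
  [2.0,[0,2.3,-0.1],0],
  [2.0,[0,2.4,-0.1],0],
  [2.0,[0,2.4,-0.1],0],
])

```text
time_s: 14.7
ee_pos: [0.5563, 0.0432, 0.0932]
eef_rot: [-1.571, -0.0, 1.799]
force: [-2.6, 2.1, 1.0]
grip_width: 0.0397
```

Request:
jog_arm([
  [6.6,[0,0,0],0],
  [6.6,[0,0,0],0],
  [6.6,[0,0,0],0],
  [6.6,[0,0,0],0],
  [6.6,[0,-2,0],0],
  [6.6,[0,-5,0],0],
  [6.6,[0,-9,0],0],
  [6.6,[0,-13,0],0],
  [6.6,[0,-15.5,0],0],
  [6.6,[0,-15.5,0],0],
])

```text
time_s: 15.7
ee_pos: [0.5572, 0.043, 0.2517]
eef_rot: [-1.577, 0.001, 1.799]
force: [-0.1, -0.5, 0.2]
grip_width: 0.0656
```

```bash
python3 - <<'E'
from h import *
print(go(.53,.23,.27,-13.1))
E
```

```text
('now', array([0.5572, 0.043 , 0.2517]), np.float64(103.07), 'shift', array([18.83, -1.85, -1.59]), 'turn', np.float64(2.028))
```

Request:
jog_arm([
  [9.4,[4,-1.8,-0.4],0.14],
  [9.4,[8,-1.8,-0.8],0.28],
  [9.4,[12,-1.8,-1.2],0.42],
  [9.4,[15,-1.8,-1.5],0.56],
  [9.4,[17,-1.8,-1.6],0.7],
  [9.4,[18.8,-1.8,-1.6],0.84],
  [9.4,[18.8,-1.8,-1.6],0.98],
  [9.4,[18.8,-1.8,-1.6],1.12],
  [9.4,[18.8,-1.8,-1.6],1.26],
  [9.4,[18.8,-1.8,-1.6],1.4],
])

```text
time_s: 16.7
ee_pos: [0.5289, 0.2298, 0.2647]
eef_rot: [-1.571, 0.001, 0.393]
force: [-0.3, -0.3, 0.7]
grip_width: 0.094
```

Request:
jog_arm([
  [9.4,[0,0,0],0.14],
  [9.4,[0,0,0],0.28],
  [9.4,[0,0,0],0.42],
  [9.4,[0,0,0],0.56],
  [9.4,[0,0,0],0.628],
  [9.4,[0,0,0],0.628],
  [9.4,[0,0,0],0.628],
])

```text
time_s: 17.4
ee_pos: [0.529, 0.2297, 0.2651]
eef_rot: [-1.571, 0.001, -0.227]
force: [0.2, 0.7, -0.1]
grip_width: 0.0939
```

```bash
python3 - <<'E'
from m import *
img,P=snap('wrist','w6')
v=P[...,2];b=np.zeros(v.shape,bool);b[:260,200:380]=1
inb=b&(np.hypot(P[...,0]-.5327,P[...,1]-.2974)<.09)
rect(P,inb,(.048,.065),'red');rect(P,b&(np.hypot(P[...,0]-.49,P[...,1]-.307)<.14),(.007,.03),'board',1)
w=(img.min(-1)>150)
rect(P,inb&w,(.008,.03),'white pad',1)
print(go(.5327,.2974,.04,-13.1))
E
```

```text
red 3712 ctr [0.5334 0.2974] short,long mm 48.7 119.2 short-dir deg -13.2 z 0.0545
board 10298 ctr [0.5022 0.3052] short,long mm 155.0 175.7 short-dir deg -13.2 z 0.0123
white pad 4620 ctr [0.5108 0.3027] short,long mm 135.8 173.4 short-dir deg -13.2 z 0.0113
('now', array([0.5291, 0.2297, 0.2653]), np.float64(-13.0), 'shift', array([-1.16, 22.53,  6.68]), 'turn', np.float64(0.002))
```

View pics/w6.png

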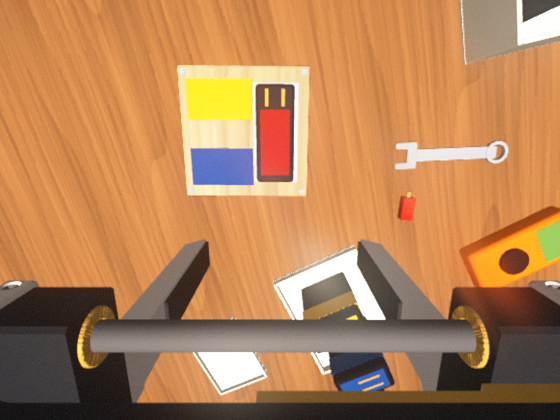

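```bash
python3 - <<'E'
from m import *
img,P=cloud('w6');hsv=cv2.cvtColor(img,cv2.COLOR_RGB2HSV);H,S,V=[hsv[...,i].astype(int) for i in range(3)]
b=np.zeros(H.shape,bool);b[60:200,175:258]=1
rect(P,b&(H>105)&(H<135)&(S>120),(.005,.03),'padblue',3);rect(P,b&(H>25)&(H<33)&(S>180),(.005,.03),'padyel',3)
E
```

```text
padblue 1512 ctr [0.4464 0.272 ] short,long mm 49.0 77.3 short-dir deg 76.6 z 0.0141
padyel 2575 ctr [0.4706 0.3586] short,long mm 51.4 87.1 short-dir deg 76.0 z 0.0142
```

Request:
jog_arm([
  [7.5,[-1.1,1,3.5],0],
  [7.5,[-1.1,5,6.7],0],
  [7.5,[-1.1,10,6.7],0],
  [7.5,[-1.1,15,6.7],0],
  [7.5,[-1.1,18.5,6.7],0],
  [7.5,[-1.1,18.5,6.7],0],
  [7.5,[-1.1,18.5,6.7],0],
])

```text
time_s: 18.15
ee_pos: [0.534, 0.2977, 0.0819]
eef_rot: [-1.571, -0.0, -0.228]
force: [0.8, 0.5, 0.2]
grip_width: 0.075
```

```bash
python3 - <<'E'
from h import *
print(go(.533,.2974,.041,-13.1))
E
```

```text
('now', array([0.534 , 0.2977, 0.0819]), np.float64(-13.07), 'shift', array([-0.1 ,  4.09, -0.05]), 'turn', np.float64(0.0))
```

Request:
jog_arm([
  [7.5,[-0.1,2,0],0],
  [7.5,[-0.1,3.5,0],0],
  [7.5,[-0.1,4.1,0],0],
  [7.5,[-0.1,4.1,0],0],
  [3.0,[-0.1,4.1,0],0],
  [3.0,[-0.1,4.1,0],0],
  [3.0,[-0.1,4.1,0],0],
  [3.0,[-0.1,4.1,0],0],
  [3.0,[-0.1,4.1,0],0],
  [3.0,[-0.1,4.1,0],0],
], grip_force=30)

```text
time_s: 19.15
ee_pos: [0.533, 0.2978, 0.0403]
eef_rot: [-1.57, -0.001, -0.229]
force: [0.6, -1.1, 4.3]
grip_width: 0.0478
```

Request:
jog_arm([
  [3.0,[0,-1,0],0],
  [3.0,[0,-4,0],0],
  [3.0,[0,-8,0],0],
  [3.0,[0,-12,0],0],
  [3.0,[0,-16,0],0],
  [3.0,[0,-19,0],0],
  [3.0,[0,-19,0],0],
  [3.0,[0,-19,0],0],
])

```text
time_s: 19.95
ee_pos: [0.5322, 0.2976, 0.2289]
eef_rot: [-1.572, 0.001, -0.229]
force: [-0.2, -0.6, -4.5]
grip_width: 0.0475
```

```bash
python3 - <<'E'
from h import *
print(go(.5669,-.3173,.23,7.1))
E
```

```text
('now', array([0.5322, 0.2976, 0.2289]), np.float64(-13.12), 'shift', array([ 17.33,  -0.09, -59.1 ]), 'turn', np.float64(-0.353))
```

Request:
jog_arm([
  [3.0,[0.6,0,-2],-0.01],
  [3.0,[1.6,0,-5.5],-0.03],
  [3.0,[2.9,0,-10],-0.06],
  [3.0,[4.2,0,-14.5],-0.09],
  [3.0,[5.6,0,-19],-0.12],
  [3.0,[6.9,0,-23.5],-0.15],
  [3.0,[8.2,0,-28],-0.18],
  [3.0,[9.5,0,-32.5],-0.2],
  [3.0,[10.8,0,-37],-0.22],
  [3.0,[12.2,0,-41.5],-0.24],
])

```text
time_s: 20.95
ee_pos: [0.5562, -0.1358, 0.2274]
eef_rot: [-1.569, 0.004, 0.012]
force: [0.7, -0.2, -3.8]
grip_width: 0.0475
```

```bash
python3 - <<'E'
from h import *
print(go(.5669,-.3173,.23,7.1))
E
```

```text
('now', array([ 0.5562, -0.1358,  0.2274]), np.float64(0.68), 'shift', array([  0.85,  -0.29, -18.16]), 'turn', np.float64(-0.112))
```

Request:
jog_arm([
  [3.0,[0.2,0,-4],-0.03],
  [3.0,[0.4,0,-8],-0.06],
  [3.0,[0.6,0,-12],-0.09],
  [3.0,[0.8,0,-15],-0.112],
  [3.0,[0.8,0,-16.5],-0.112],
  [3.0,[0.8,0,-17],-0.112],
  [3.0,[0.8,4,-17],-0.112],
  [3.0,[0.8,8,-17],-0.112],
  [3.0,[0.8,8,-17],-0.112],
  [3.0,[0.8,8,-17],-0.112],
])

```text
time_s: 21.95
ee_pos: [0.5674, -0.3031, 0.1505]
eef_rot: [-1.57, 0.001, 0.124]
force: [-0.1, 0.6, -3.5]
grip_width: 0.0478
```

```bash
python3 - <<'E'
from h import *
print(go(.5669,-.3173,.034,7.1))
E
```

```text
('now', array([ 0.5674, -0.3031,  0.1505]), np.float64(7.09), 'shift', array([-0.22, 11.65, -1.41]), 'turn', np.float64(-0.0))
```

Request:
jog_arm([
  [3.0,[-0.1,2,-0.8],0],
  [3.0,[-0.2,5,-1.4],0],
  [3.0,[-0.2,8,-1.4],0],
  [3.0,[-0.2,10,-1.4],0],
  [3.0,[-0.2,11,-1.4],0],
  [3.0,[-0.2,11.6,-1.4],0],
  [3.0,[-0.2,11.6,-1.4],0],
  [3.0,[-0.2,11.6,-1.4],0],
])

```text
time_s: 22.75
ee_pos: [0.5676, -0.3185, 0.0355]
eef_rot: [-1.572, -0.002, 0.123]
force: [0.3, -0.9, -3.9]
grip_width: 0.0475
```

Request:
jog_arm([
  [3.0,[0,0.25,0],0],
  [3.0,[0,0.35,0],0],
  [3.0,[0,0.35,0],0],
])

```text
time_s: 23.05
ee_pos: [0.5676, -0.3185, 0.0323]
eef_rot: [-1.572, -0.002, 0.123]
force: [-2.7, 1.8, 7.4]
grip_width: 0.0479
```

Contact again, so I'll release (fingers only to 6 cm inside the tray) and rise.

Request:
jog_arm([
  [6.0,[0,0,0],0],
  [6.0,[0,0,0],0],
  [6.0,[0,0,0],0],
  [6.0,[0,-2,0],0],
  [6.0,[0,-5,0],0],
  [6.0,[0,-9,0],0],
  [6.0,[0,-13,0],0],
  [6.0,[0,-13,0],0],
  [6.0,[0,-13,0],0],
])

```text
time_s: 23.95
ee_pos: [0.5671, -0.3183, 0.1609]
eef_rot: [-1.572, -0.001, 0.123]
force: [0.0, 0.7, -1.3]
grip_width: 0.06
```

```bash
python3 - <<'E'
from h import *
print(go(.4385,-.3355,.1,7.1));snap('scene','s2')
im=cv2.imread('pics/s2.png');cv2.imwrite('pics/s2c.png',cv2.resize(im[110:400,80:380],None,fx=2,fy=2,interpolation=2))
E
```

```text
('now', array([ 0.5671, -0.3183,  0.1609]), np.float64(7.05), 'shift', array([-12.98,   6.08,  -0.13]), 'turn', np.float64(-0.001))
```

View pics/s2c.png

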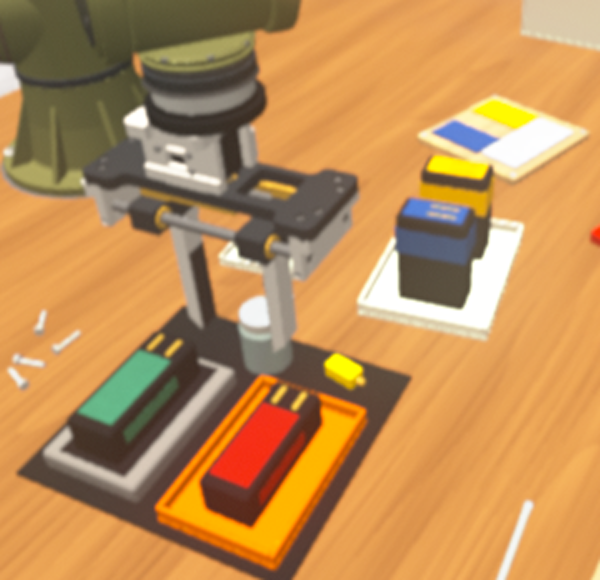

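Request:
jog_arm([
  [7.5,[-4,0,-0.1],0],
  [7.5,[-8,0,-0.1],0],
  [7.5,[-11.5,1,-0.1],0],
  [7.5,[-13,4,-0.1],0],
  [7.5,[-13,6,-0.1],0],
  [7.5,[-13,6,-0.1],0],
  [7.5,[-13,6,-0.1],0],
])

```text
time_s: 24.7
ee_pos: [0.438, -0.3349, 0.1]
eef_rot: [-1.57, 0.001, 0.123]
force: [0.3, -0.3, 0.7]
grip_width: 0.0752
```

```bash
python3 - <<'E'
from h import *
print(go(.4387,-.3352,.0485,7.1))
E
```

```text
('now', array([ 0.438 , -0.3349,  0.1   ]), np.float64(7.05), 'shift', array([ 0.07,  5.15, -0.04]), 'turn', np.float64(-0.001))
```

Request:
jog_arm([
  [7.5,[0.1,2,0],0],
  [7.5,[0.1,4.2,0],0],
  [7.5,[0.1,5.1,0],0],
  [7.5,[0.1,5.1,0],0],
  [3.0,[0.1,5.1,0],0],
  [3.0,[0.1,5.1,0],0],
  [3.0,[0.1,5.1,0],0],
  [3.0,[0.1,5.1,0],0],
  [3.0,[0.1,5.1,0],0],
  [3.0,[0.1,5.1,0],0],
], grip_force=30)

```text
time_s: 25.7
ee_pos: [0.4393, -0.3352, 0.05]
eef_rot: [-1.572, -0.001, 0.123]
force: [1.2, 0.2, 6.5]
grip_width: 0.0471
```

Request:
jog_arm([
  [3.0,[0,-1,0],0],
  [3.0,[0,-4,0],0],
  [3.0,[0,-8,0],0],
  [3.0,[0,-12,0],0],
  [3.0,[0,-16,0],0],
  [3.0,[0,-18,0],0],
  [3.0,[0,-18,0],0],
  [3.0,[0,-18,0],0],
])

```text
time_s: 26.5
ee_pos: [0.4385, -0.3346, 0.2281]
eef_rot: [-1.57, 0.001, 0.123]
force: [-0.6, -0.2, -6.0]
grip_width: 0.0478
```

```bash
python3 - <<'E'
from h import *
print(go(.533,.2978,.23,-13.1))
E
```

```text
('now', array([ 0.4385, -0.3346,  0.2281]), np.float64(7.04), 'shift', array([17.13, -0.13, 61.61]), 'turn', np.float64(0.352))
```

Request:
jog_arm([
  [3.0,[0.6,0,2],0.01],
  [3.0,[1.6,0,5.5],0.03],
  [3.0,[2.9,0,10],0.06],
  [3.0,[4.2,0,14.5],0.09],
  [3.0,[5.6,0,19],0.12],
  [3.0,[6.9,0,23.5],0.15],
  [3.0,[8.2,0,28],0.18],
  [3.0,[9.5,0,32.5],0.2],
  [3.0,[10.8,0,37],0.22],
  [3.0,[12.2,0,41.5],0.24],
])

```text
time_s: 27.5
ee_pos: [0.5083, 0.0937, 0.2273]
eef_rot: [-1.572, 0.003, -0.118]
force: [0.7, -0.3, -5.3]
grip_width: 0.0477
```

```bash
python3 - <<'E'
from h import *
print(go(.512,.205,.23,-13.1))
E
```

```text
('now', array([0.5083, 0.0937, 0.2273]), np.float64(-6.75), 'shift', array([-0.94, -0.28, 11.09]), 'turn', np.float64(0.111))
```

Request:
jog_arm([
  [3.0,[-0.2,0,3.5],0.03],
  [3.0,[-0.5,0,6.5],0.06],
  [3.0,[-0.9,0,9],0.1],
  [3.0,[-0.9,0,11],0.111],
  [3.0,[-0.9,0,11.5],0.111],
  [3.0,[-0.9,0,11.5],0.111],
  [3.0,[-0.9,0,11.5],0.111],
])

```text
time_s: 28.2
ee_pos: [0.5134, 0.2063, 0.2284]
eef_rot: [-1.572, 0.001, -0.228]
force: [0.5, -0.7, -5.8]
grip_width: 0.0477
```

```bash
python3 - <<'E'
from m import *
img,P=snap('wrist','w7')
near=np.hypot(P[...,0]-.533,P[...,1]-.2975)<.085
w=(img.min(-1)>165)
rect(P,near&w,(.008,.03),'white pad',5)
M=T(ctrl.get_obs());Q=(P-M[:3,3])@M[:3,:3]
held=(abs(Q[...,0])<.04)&(abs(Q[...,2])<.09)&(abs(Q[...,1]+.013)<.006)
X=Q[held];print('held top: n',len(X),'y',np.median(X[:,1]),'x',np.percentile(X[:,0],[2,98]),'z',np.percentile(X[:,2],[1,99]))
print(go(.533,.2978,.1,-13.1))
E
```

```text
white pad 7122 ctr [0.5168 0.3191] short,long mm 129.5 134.7 short-dir deg -13.0 z 0.0138
held top: n 13116 y -0.012258234708179844 x [-0.02407238  0.02331114] z [-0.03928944  0.05844751]
('now', array([0.5135, 0.2062, 0.2288]), np.float64(-13.1), 'shift', array([-0.17, 12.87,  9.37]), 'turn', np.float64(0.0))
```

View pics/w7.png

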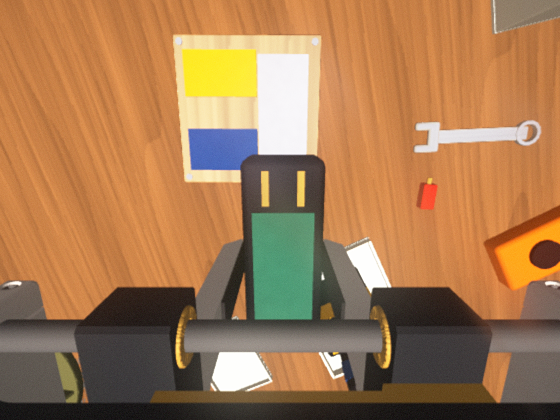

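```bash
python3 - <<'E'
from m import *
img,P=cloud('w7');hsv=cv2.cvtColor(img,cv2.COLOR_RGB2HSV)
print('pad hsv',hsv[100,283],'board',hsv[115,230],hsv[40,250])
w=(hsv[...,1]<35)&(hsv[...,2]>120)
b=np.zeros(w.shape,bool);b[46:154,250:313]=1
X=P[b&w];d=X[:,:2]-[.533,.2978];a=np.radians(-13.1);ex=np.array([np.cos(a),np.sin(a)]);ey=np.array([-ex[1],ex[0]])
print('pad x edges',np.percentile(d@ex,[1,99]),'far y',np.percentile(d@ey,[99,99.7]),np.median(X[:,2]))
M=T(ctrl.get_obs());Q=(P-M[:3,3])@M[:3,:3]
held=(abs(Q[...,0])<.02)&(abs(Q[...,2])<.09)&(abs(Q[...,1]+.013)<.006)
print('far end',[round(np.nanmax(Q[:,c,2][held[:,c]]),4) for c in range(260,310,6)])
X=P[B] if 0 else None
# board reference: fit from points
bb=np.hypot(P[...,0]-.492,P[...,1]-.307)<.14
rect(P,bb,(.007,.02),'board',1)
E
```

```text
pad hsv [140   3 249] board [ 21  75 247] [ 18  89 239]
pad x edges [nan nan] far y [nan nan] nan
far end [np.float64(0.0584), np.float64(0.0589), np.float64(0.059), np.float64(0.0589), np.float64(0.0589), np.float64(0.059), np.float64(0.0588), np.float64(0.0591), np.float64(0.0591)]
board 18500 ctr [0.4921 0.3079] short,long mm 175.3 175.9 short-dir deg 76.8 z 0.0134
```

```bash
python3 - <<'E'
from m import *
img,P=cloud('w7');hsv=cv2.cvtColor(img,cv2.COLOR_RGB2HSV)
w=(hsv[...,1]<35)&(hsv[...,2]>120)&(P[...,2]>0)&(P[...,2]<.03)
b=np.zeros(w.shape,bool);b[46:154,250:313]=1
X=P[b&w];d=X[:,:2]-[.533,.2978];a=np.radians(-13.1);ex=np.array([np.cos(a),np.sin(a)]);ey=np.array([-ex[1],ex[0]])
print('pad x edges',np.percentile(d@ex,[.5,99.5]),'far y',np.percentile(d@ey,[99,99.7]),np.median(X[:,2]))
E
```

```text
pad x edges [-0.0294024   0.03150161] far y [0.06569241 0.06614895] 0.014227149356654367
```

Request:
jog_arm([
  [3.0,[0,1,3],0],
  [3.0,[-0.1,3,6.5],0],
  [3.0,[-0.1,6,9],0],
  [3.0,[-0.1,10,9.4],0],
  [3.0,[-0.1,13,9.4],0],
  [3.0,[-0.1,15.5,9.4],0],
  [3.0,[-0.1,17,9.4],0],
  [3.0,[-0.1,17,9.4],0],
  [3.0,[-0.1,17,9.4],0],
])

```text
time_s: 29.15
ee_pos: [0.5345, 0.2988, 0.0604]
eef_rot: [-1.57, -0.001, -0.228]
force: [0.5, 0.4, -4.2]
grip_width: 0.0478
```

```bash
python3 - <<'E'
from h import *
print(go(.5336,.2981,.0425,-13.1))
E
```

```text
('now', array([0.5345, 0.2988, 0.0604]), np.float64(-13.09), 'shift', array([-0.08,  1.79, -0.09]), 'turn', np.float64(0.0))
```

Request:
jog_arm([
  [3.0,[-0.1,0.8,-0.1],0],
  [3.0,[-0.1,1.5,-0.1],0],
  [3.0,[-0.1,1.7,-0.1],0],
  [3.0,[-0.1,1.7,-0.1],0],
  [3.0,[-0.1,1.7,-0.1],0],
])

```text
time_s: 29.65
ee_pos: [0.5328, 0.2982, 0.0425]
eef_rot: [-1.571, -0.0, -0.228]
force: [0.6, 0.1, -5.4]
grip_width: 0.0477
```

Request:
jog_arm([
  [3.0,[0.05,0.1,0],0],
  [3.0,[0.05,0.1,0],0],
])

```text
time_s: 29.85
ee_pos: [0.5331, 0.2982, 0.042]
eef_rot: [-1.571, 0.0, -0.228]
force: [-5.3, -1.2, 2.8]
grip_width: 0.0474
```

Request:
jog_arm([
  [7.5,[0,0,0],0],
  [7.5,[0,0,0],0],
  [7.5,[0,0,0],0],
  [7.5,[0,-2,0],0],
  [7.5,[0,-6,0],0],
  [7.5,[0,-10,0],0],
  [7.5,[0,-15,0],0],
  [7.5,[0,-19,-4],0],
  [7.5,[0,-21,-7],0],
  [7.5,[0,-21,-7],0],
])

```text
time_s: 30.85
ee_pos: [0.5181, 0.2276, 0.2558]
eef_rot: [-1.567, -0.006, -0.23]
force: [0.3, 0.4, -0.7]
grip_width: 0.0753
```

```bash
python3 - <<'E'
from m import *
ctrl.get_obs();img,P=snap('wrist','w8')
r=np.hypot(P[...,0]-.5327,P[...,1]-.2974)<.09
rect(P,r,(.048,.065),'green')
b=(np.hypot(P[...,0]-.492,P[...,1]-.307)<.14);rect(P,b,(.007,.07),'board',1)
print(go(.5563,.0432,.25,103.1))
cv2.imwrite('pics/w8c.png',cv2.resize(img[40:240,150:350,::-1],None,fx=3,fy=3,interpolation=2))
E
```

```text
green 3922 ctr [0.5322 0.2972] short,long mm 48.6 119.3 short-dir deg -13.0 z 0.0545
board 17240 ctr [0.4921 0.3074] short,long mm 175.3 175.5 short-dir deg 76.8 z 0.0135
('now', array([0.5179, 0.2288, 0.2535]), np.float64(-13.17), 'shift', array([  7.97,   0.34, -17.2 ]), 'turn', np.float64(-2.029))
```

View pics/w8c.png

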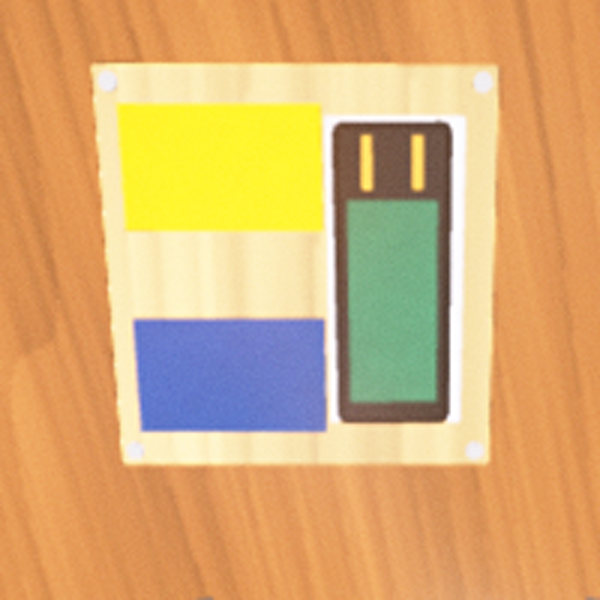

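Green sits square on the white pad with an even rim, within about 1 mm of where red was relative to the board. Next I'll return yellow.

Request:
jog_arm([
  [6.6,[2,0,-4],-0.14],
  [6.6,[4,0,-8],-0.28],
  [6.6,[6,0,-12],-0.42],
  [6.6,[8,0,-16],-0.56],
  [6.6,[8,0,-17.2],-0.7],
  [6.6,[8,0,-17.2],-0.84],
  [6.6,[8,0,-17.2],-0.98],
  [6.6,[8,0,-17.2],-1.12],
  [6.6,[8,0,-17.2],-1.26],
  [6.6,[8,0,-17.2],-1.4],
])

```text
time_s: 31.9
ee_pos: [0.5565, 0.0449, 0.25]
eef_rot: [-1.569, 0.001, 1.178]
force: [-0.7, -0.4, 0.4]
grip_width: 0.066
```

Request:
jog_arm([
  [6.6,[0,0,0],-0.14],
  [6.6,[0,0,0],-0.28],
  [6.6,[0,0,0],-0.42],
  [6.6,[0,0,0],-0.56],
  [6.6,[0,0,0],-0.629],
  [6.6,[0,3,0],-0.629],
  [6.6,[0,7,0],-0.629],
  [6.6,[0,8,0],-0.629],
  [6.6,[0,8,0],-0.629],
  [6.6,[0,8,0],-0.629],
])

```text
time_s: 32.9
ee_pos: [0.5571, 0.0445, 0.1726]
eef_rot: [-1.572, 0.0, 1.801]
force: [0.1, -0.7, 0.3]
grip_width: 0.0659
```

```bash
python3 - <<'E'
from m import *
print(go(.5563,.0432,.0932,103.1))
img,P=snap('side','s3')
rect(P,np.hypot(P[...,0]-.5563,P[...,1]-.0432)<.06,(.108,.125),'yel')
rect(P,np.hypot(P[...,0]-.5777,P[...,1]+.0446)<.06,(.108,.125),'blue')
E
```

```text
('now', array([0.5571, 0.0445, 0.1726]), np.float64(103.2), 'shift', array([-0.11,  7.94,  0.12]), 'turn', np.float64(0.002))
yel 543 ctr [0.5553 0.0457] short,long mm 43.2 74.3 short-dir deg -80.0 z 0.1145
blue 411 ctr [ 0.5754 -0.0408] short,long mm 40.3 73.9 short-dir deg -75.1 z 0.1146
```

Request:
jog_arm([
  [6.6,[-0.1,3,0.1],0.002],
  [6.6,[-0.1,6.5,0.1],0.002],
  [6.6,[-0.1,7.9,0.1],0.002],
  [6.6,[-0.1,7.9,0.1],0.002],
  [2.0,[-0.1,7.9,0.1],0.002],
  [2.0,[-0.1,7.9,0.1],0.002],
  [2.0,[-0.1,7.9,0.1],0.002],
  [2.0,[-0.1,7.9,0.1],0.002],
  [2.0,[-0.1,7.9,0.1],0.002],
  [2.0,[-0.1,7.9,0.1],0.002],
], grip_force=30)

```text
time_s: 33.95
ee_pos: [0.5561, 0.0431, 0.0933]
eef_rot: [-1.572, 0.0, 1.799]
force: [-0.8, 0.9, 6.4]
grip_width: 0.0399
```

Request:
jog_arm([
  [2.0,[0,-1,0],0],
  [2.0,[0,-3,0],0],
  [2.0,[0,-6,0],0],
  [2.0,[0,-9,0],0],
  [2.0,[0,-12,0],0],
  [2.0,[0,-15.5,0],0],
  [2.0,[0,-15.5,0],0],
])

```text
time_s: 34.65
ee_pos: [0.5568, 0.043, 0.2524]
eef_rot: [-1.578, 0.002, 1.799]
force: [0.2, -0.2, -3.3]
grip_width: 0.0401
```

```bash
python3 - <<'E'
from h import *
print(go(.4702,.3595,.25,76.9))
E
```

```text
('now', array([0.5568, 0.043 , 0.2524]), np.float64(103.07), 'shift', array([32.79,  0.18,  1.28]), 'turn', np.float64(0.457))
```

Request:
jog_arm([
  [2.0,[2,0,0.1],0.03],
  [2.0,[5.5,0,0.2],0.08],
  [2.0,[10,0,0.4],0.14],
  [2.0,[14.5,0,0.6],0.2],
  [2.0,[19,0,0.8],0.27],
  [2.0,[23.5,0,0.9],0.34],
  [2.0,[28,0,1.1],0.4],
  [2.0,[31.5,0,1.2],0.44],
  [2.0,[32.8,0,1.3],0.457],
  [2.0,[32.8,0,1.3],0.457],
])

```text
time_s: 35.65
ee_pos: [0.4676, 0.361, 0.2461]
eef_rot: [-1.569, 0.001, 1.344]
force: [-0.9, 0.3, -4.1]
grip_width: 0.0398
```

Request:
jog_arm([
  [2.0,[0,2,0],0],
  [2.0,[0,6,0],0],
  [2.0,[0,10,0],0],
  [2.0,[0,12,0],0],
  [2.0,[0,12,0],0],
  [2.0,[0,12,0],0],
])

```text
time_s: 36.25
ee_pos: [0.4693, 0.3591, 0.128]
eef_rot: [-1.571, -0.0, 1.342]
force: [-0.2, -0.5, -3.3]
grip_width: 0.0393
```

```bash
python3 - <<'E'
from h import *
print(go(.4702,.3595,.1047,76.9))
E
```

```text
('now', array([0.4693, 0.3591, 0.128 ]), np.float64(76.87), 'shift', array([ 0.06,  2.33, -0.08]), 'turn', np.float64(-0.001))
```

Request:
jog_arm([
  [2.0,[0,1,-0.05],0],
  [2.0,[0,1.8,-0.05],0],
  [2.0,[0,2.2,-0.05],0],
  [2.0,[0,2.3,-0.05],0],
  [2.0,[0,2.3,-0.05],0],
])

```text
time_s: 36.75
ee_pos: [0.4693, 0.3595, 0.1045]
eef_rot: [-1.571, -0.0, 1.342]
force: [0.5, -0.3, -3.9]
grip_width: 0.0399
```

Request:
jog_arm([
  [2.0,[0,0,-0.06],0],
  [2.0,[0,0.08,-0.06],0],
  [2.0,[0,0.08,-0.06],0],
])

```text
time_s: 37.05
ee_pos: [0.4701, 0.3595, 0.1043]
eef_rot: [-1.571, -0.001, 1.342]
force: [-2.6, -1.2, 3.6]
grip_width: 0.0396
```

Request:
jog_arm([
  [6.6,[0,0,0],0],
  [6.6,[0,0,0],0],
  [6.6,[0,0,0],0],
  [6.6,[0,0,0],0],
  [6.6,[0,-2,0],0],
  [6.6,[0,-5,0],0],
  [6.6,[0,-9,0],0],
  [6.6,[0,-13,0],0],
  [6.6,[0,-14.5,0],0],
  [6.6,[0,-14.5,0],0],
])

```text
time_s: 38.05
ee_pos: [0.4705, 0.3598, 0.2509]
eef_rot: [-1.574, -0.003, 1.342]
force: [0.3, 0.5, 0.3]
grip_width: 0.0662
```

```bash
python3 - <<'E'
from h import *
print(go(.5777,-.0446,.25,103.1))
E
```

```text
('now', array([0.4705, 0.3598, 0.2509]), np.float64(76.89), 'shift', array([-3.695e+01,  3.000e-02, -1.961e+01]), 'turn', np.float64(-0.457))
```

Request:
jog_arm([
  [6.6,[-4,0,-2.1],-0.05],
  [6.6,[-8,0,-4.2],-0.1],
  [6.6,[-12,0,-6.4],-0.15],
  [6.6,[-16,0,-8.5],-0.2],
  [6.6,[-20,0,-10.6],-0.25],
  [6.6,[-24,0,-12.7],-0.3],
  [6.6,[-28,0,-14.9],-0.36],
  [6.6,[-32,0,-17],-0.42],
  [6.6,[-36,0,-19.1],-0.457],
  [6.6,[-37,0,-19.6],-0.457],
])

```text
time_s: 39.05
ee_pos: [0.5769, -0.0492, 0.2464]
eef_rot: [-1.568, -0.0, 1.797]
force: [-0.4, -0.2, -0.0]
grip_width: 0.0658
```

Request:
jog_arm([
  [6.6,[0,0,0],0],
  [6.6,[0,4,0],0],
  [6.6,[0,8,0],0],
  [6.6,[0,8,0],0],
  [6.6,[0,8,0],0],
])

```text
time_s: 39.55
ee_pos: [0.5769, -0.0443, 0.1693]
eef_rot: [-1.57, -0.0, 1.8]
force: [0.4, -0.8, 0.9]
grip_width: 0.0662
```

```bash
python3 - <<'E'
from h import *
print(go(.5777,-.0446,.0934,103.1))
E
```

```text
('now', array([ 0.5769, -0.0443,  0.1693]), np.float64(103.13), 'shift', array([-0.05,  7.59, -0.08]), 'turn', np.float64(0.001))
```

Request:
jog_arm([
  [6.6,[0,3,-0.1],0],
  [6.6,[0,6.3,-0.1],0],
  [6.6,[0,7.6,-0.1],0],
  [6.6,[0,7.6,-0.1],0],
  [2.0,[0,7.6,-0.1],0],
  [2.0,[0,7.6,-0.1],0],
  [2.0,[0,7.6,-0.1],0],
  [2.0,[0,7.6,-0.1],0],
  [2.0,[0,7.6,-0.1],0],
  [2.0,[0,7.6,-0.1],0],
], grip_force=30)

```text
time_s: 40.55
ee_pos: [0.5783, -0.0451, 0.0935]
eef_rot: [-1.572, 0.0, 1.799]
force: [-1.7, 1.2, 6.8]
grip_width: 0.0396
```

Request:
jog_arm([
  [2.0,[0,-1,0],0],
  [2.0,[0,-3,0],0],
  [2.0,[0,-6,0],0],
  [2.0,[0,-9,0],0],
  [2.0,[0,-12,0],0],
  [2.0,[0,-15.5,0],0],
  [2.0,[0,-15.5,0],0],
])

```text
time_s: 41.25
ee_pos: [0.579, -0.0455, 0.2527]
eef_rot: [-1.578, 0.003, 1.799]
force: [0.5, -0.0, -3.3]
grip_width: 0.0399
```

```bash
python3 - <<'E'
from h import *
print(go(.4493,.2713,.25,76.9))
E
```

```text
('now', array([ 0.579 , -0.0455,  0.2527]), np.float64(103.07), 'shift', array([33.79,  0.14,  5.47]), 'turn', np.float64(0.457))
```

Request:
jog_arm([
  [2.0,[2,0,0.3],0.03],
  [2.0,[5.5,0,0.9],0.08],
  [2.0,[10,0,1.6],0.14],
  [2.0,[14.5,0,2.3],0.2],
  [2.0,[19,0,3.1],0.27],
  [2.0,[23.5,0,3.8],0.34],
  [2.0,[28,0,4.5],0.4],
  [2.0,[32,0,5.2],0.44],
  [2.0,[33.8,0,5.4],0.457],
  [2.0,[33.8,0,5.4],0.457],
])

```text
time_s: 42.25
ee_pos: [0.4475, 0.2734, 0.2467]
eef_rot: [-1.569, 0.001, 1.345]
force: [1.0, -0.6, -3.5]
grip_width: 0.0399
```

Request:
jog_arm([
  [2.0,[0,0,0],0],
  [2.0,[0,2,0],0],
  [2.0,[0,6,0],0],
  [2.0,[0,10,0],0],
  [2.0,[0,12,0],0],
  [2.0,[0,12,0],0],
  [2.0,[0,12,0],0],
])

```text
time_s: 42.95
ee_pos: [0.4494, 0.2711, 0.1283]
eef_rot: [-1.571, -0.0, 1.341]
force: [0.6, 0.2, -2.6]
grip_width: 0.0398
```

```bash
python3 - <<'E'
from h import *
print(go(.4497,.2713,.1047,76.9))
E
```

```text
('now', array([0.4494, 0.2711, 0.1283]), np.float64(76.84), 'shift', array([ 0.02,  2.36, -0.02]), 'turn', np.float64(-0.001))
```

Request:
jog_arm([
  [2.0,[0,1,0],0],
  [2.0,[0,1.8,0],0],
  [2.0,[0,2.2,0],0],
  [2.0,[0,2.35,0],0],
  [2.0,[0,2.35,0],0],
])

```text
time_s: 43.45
ee_pos: [0.4489, 0.2718, 0.1045]
eef_rot: [-1.571, -0.0, 1.342]
force: [-1.8, 0.1, 1.5]
grip_width: 0.0395
```

Request:
jog_arm([
  [6.6,[0,0,0],0],
  [6.6,[0,0,0],0],
  [6.6,[0,0,0],0],
  [6.6,[0,0,0],0],
  [6.6,[0,-2,0],0],
  [6.6,[0,-6,0],0],
  [6.6,[0,-11,0],0],
  [6.6,[0,-16,0],0],
  [6.6,[0,-20,-2],0],
  [6.6,[0,-23,-5],0],
])

```text
time_s: 44.45
ee_pos: [0.4974, 0.2607, 0.3379]
eef_rot: [-1.574, -0.003, 1.343]
force: [1.0, -0.2, -0.1]
grip_width: 0.0662
```

Request:
jog_arm([
  [6.6,[2.5,-2.5,-2.5],0],
  [6.6,[4.5,-2.5,-4.5],0],
  [6.6,[4.5,-2.5,-4.5],0],
  [6.6,[4.5,-2.5,-4.5],0],
])

```text
time_s: 44.85
ee_pos: [0.5514, 0.294, 0.3581]
eef_rot: [-1.57, 0.001, 1.342]
force: [-0.5, 0.5, -0.9]
grip_width: 0.0664
```

```bash
python3 - <<'E'
from m import *
print(ctrl.get_obs()['ee_pos']);img,P=snap('wrist','w9')
def near(x,y,r): return np.hypot(P[...,0]-x,P[...,1]-y)<r
rect(P,near(.4495,.2704,.055),(.119,.14),'blue');rect(P,near(.47,.3584,.055),(.119,.14),'yellow')
rect(P,near(.5327,.2974,.08),(.05,.065),'green');rect(P,near(.4917,.307,.14),(.007,.03),'board',1)
cv2.imwrite('pics/w9c.png',cv2.resize(img[60:210,200:370,::-1],None,fx=4,fy=4,interpolation=2))
snap('scene','s4');im=cv2.imread('pics/s4.png');cv2.imwrite('pics/s4c.png',cv2.resize(im[110:400,80:400],None,fx=2,fy=2,interpolation=2))
E
```

```text
[0.55142684 0.29402667 0.35805071]
blue 1796 ctr [0.4481 0.2712] short,long mm 40.3 75.2 short-dir deg 76.0 z 0.1246
yellow 1813 ctr [0.4707 0.3579] short,long mm 40.6 74.4 short-dir deg 76.3 z 0.1246
green 2294 ctr [0.5304 0.2968] short,long mm 51.5 120.3 short-dir deg -13.1 z 0.0546
board 4620 ctr [0.492  0.3068] short,long mm 173.8 175.7 short-dir deg -13.2 z 0.0115
```

View pics/w9c.png

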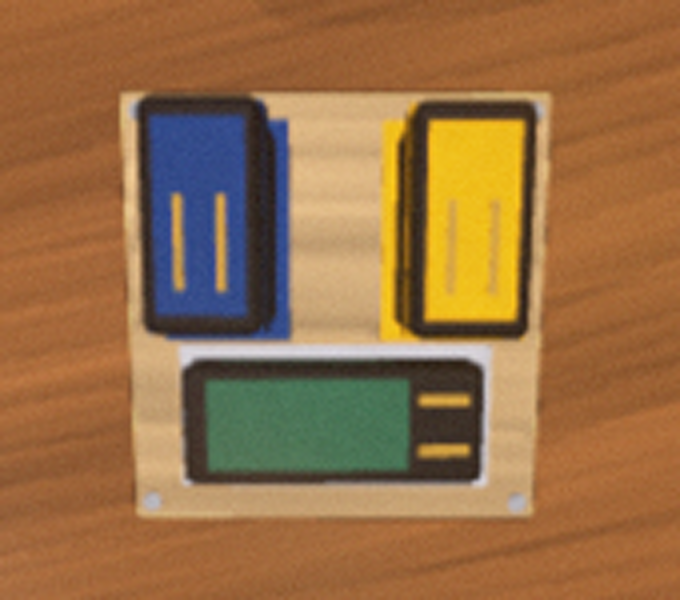

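View pics/s4c.png

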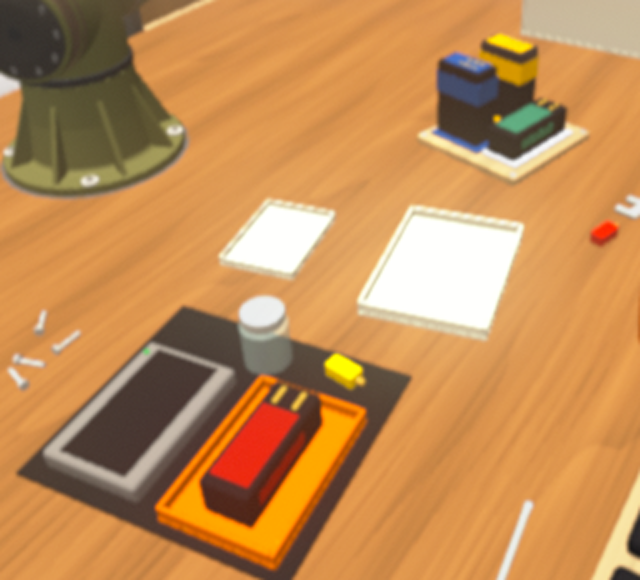

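The dock view shows all three packs upright or flat and square on their pads. Red lies in the scrap tray, and the jar and the rest are undisturbed. I'll hand in.

```bash
python3 -c "
from station import ctrl
print(ctrl.hand_in(),ctrl.get_obs()['time_s'])"
```

```text
the job is handed in; nothing more can be done
the job is handed in; nothing more can be done
```

The battery swap is done in the order asked, and I handed it in at about 45 s of the 144 s allowed. I parked blue and yellow upright in the larger white tray and laid red flat in the scrap tray. Green then went onto the white pad, and yellow and blue went back to their own pads. Everything is released and the arm is clear, well above the dock.

**Blue and yellow:** in the last wrist view both stand upright, about 1.6 mm (blue) and 0.9 mm (yellow) from where they started. Both read about 1° off their starting angle, which is close to the measuring error.

**Green:** it lies square to within about 0.2°. Right after I placed it, it measured about 1 mm from red's old spot relative to the board. The last view put it about 2 mm off, but that fit also took in part of the pack's side (51.5 mm wide instead of 48), so I trust the earlier reading more.

**Everything else:** by eye in the last scene picture, red lies flat in the scrap tray and the jar has not moved. The highest force I read, at the end of each move, was about 8 N.

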